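Seat a pin gauge against the stop of a V-groove gauge

TASK

Take the steel pin from its grey rest and lay it nose first in the groove of the blue V-block, a finger's breadth (at least 10 mm) short of the stop screw. Then slide it along the groove until its nose touches the round tip of the stop screw, press it on lightly for about a second (some 4 N; the screw slips at about 8 N) without shifting the screw, and let go, leaving the pin lying in the groove with its nose still touching the stop. The screw's setting is only held by its clamp and must be kept; leave the jar, die, punch and hex key alone.

Things in the scene. Friction and masses are not known exactly. Their poses are not given: they have to be found in the camera images.
- pin: Loose straight round pin, 16 mm diameter, 180 mm long, about 90 g; bare steel nose half, black sleeve (same diameter) on the tail half, thin orange ring between. Origin on its axis at mid length (also its centre of mass); x axis along the pin towards the bare nose. It starts in the rest, level, axis 50 mm above the worktop; its last 64 mm at the tail overhang the rest freely, a good place to grip.
- pin_nose (a point): Centre of the pin's flat nose end (bare steel), 90 mm from the origin along +x.
- pin_tail (a point): Centre of the pin's flat tail end (black), 90 mm from the origin along -x.
- rest: Fixed grey rest: 100 x 56 x 10 mm foot with two notched uprights 64 mm apart (each 12 mm thick, 34 mm wide, 48 mm high) that carry the pin. Origin at the centre of its underside; x along the pin lying in it.
- gauge: Fixed blue V-block, x from -70 mm (open end) to +70 mm, 50 mm wide, top 47.7 mm high, on a dark foot plate (210 x 66 x 8 mm). Origin on the underside below the block's middle; x along the groove towards the stop, z up. 90 degree V-groove, 18 mm wide, 9 mm deep, the block's whole length; a pin lying in it has its axis at y = 0, 50 mm above the worktop.
- groove_mouth (a point): Point on the lying pin's axis line at the open end of the groove (-70, 0, 50 mm in the gauge's frame). With its nose at the stop the pin's last 45 to 67 mm stick out here and can be gripped. A freely lying pin slides with about 1 N; gripped a little out of line it drags with several N, which is not yet the stop. Let go, it stays lying by itself if more than 90 mm of it is in the groove.
- groove_end (a point): Point on the pin's axis line at the face of the end post (70, 0, 50 mm in the gauge's frame). Post 20 x 50 mm, 68 mm high, black clamp knob on top to 82 mm. The 10 mm stop screw reaches 5 to 27 mm from here back into the groove, differently each time, unmeasured: find it by touch. Its ball tip (stop_c0, centre 5 mm behind the touching point) is rigid to about 8 N, pushed harder it slides back.
- jar: Bystander: white jar with red cap, 50 mm diameter, 68 mm high; origin at the centre of its underside.
- die: Bystander: grey knurled steel pellet die, 45 mm diameter, 38 mm high; origin at the centre of its underside.
- punch: Bystander: steel die punch standing on its 27 mm flange, 52 mm high; origin at the centre of its underside.
- hex_key: Bystander: black hex key lying flat, 32 x 94 x 8 mm, long side along its y; origin at the centre of its underside.

How it is judged:
By the outcome, as a careful person would: the job done as asked, in the order asked, and still so for the second after the job is handed in, with the robot touching nothing.
It also fails if it takes over 70 s, if anything falls off the work surface, if the arm or the gripper's body presses on something with over 40 N, if the wrist force passes 120 N, or if a joint passes its speed limit or range.

ROBOT

A 6-joint arm with a two-finger parallel gripper is mounted at the origin on a cart in front of the work surface, level with it; the furniture and walls round the work are solid. World frame = base frame: x ahead of the robot, y to its left, z up, the work surface at z = 0. Lengths are in m, angles in rad, forces in N, time in s.
With the tool pointing down it reaches from about 0.375 to 0.9 m from the base axis. Payload 3.1 kg.
Tool frame: the origin (TCP) lies at the very end of the fingers, on their centre line; the grasp point (between the pads) lies 19 mm behind it; x points along the fingers, z is the direction in which the jaws open and shut, and the axes are right-handed (so a half turn about x gives the same grasp; the last joint's range is limited). The gripper opens to 85 mm and grips with 20 to 120 N. Pads are 22 mm wide; open, the fingers measure 114 mm over their backs; the gripper's body (76 mm by 85 mm) begins 54 mm behind the grasp point. The pads swing forward as they close: fully open they stand 13 mm farther back than shut.
Start: joints at [0.996, 0.527, 1.433, -0, 1.181, -0.178], TCP at [0.242, 0.576, 0.231] pointing down, gripper open.
Joint ranges: [-3.08, 3.08], [-0.75, 2.2], [0.22, 2.44], [-1.43, 4.57], [0, 2.65], [-2.85, 2.85]. Speed limits (rad/s): [2.79, 2.79, 3.14, 3.14, 3.14, 3.14].

INTERFACE

Orientations are given as a unit quaternion [w, x, y, z].
In Python, from station import env gives the robot as it stands. Calls block until the motion is done:
- env.goto(position, orientation): joint-space move of the TCP to a pose.
- env.move_linear(position, feed=0.15, rotation=None): straight line of the TCP; rotation=None keeps the orientation; feed is the mean speed in m/s.
- env.goto_joints(angles): joint-space move.
- env.open_gripper() and env.grasp(effort=None): open the fingers fully, or close them until they stop; effort is the grip in N (None keeps the last).
- env.wait(seconds).
- env.inverse_kinematics(position, orientation): joint angles nearest the present ones, or None.
- env.grab_frame(name): name is "side" or "top" or "wrist"; returns a dict with "img" (420x560x3 uint8, red, green, blue), "depth" (420x560 float32, m along the optical axis (not along the pixel's ray), 0 where there is no reading), "mtx" (3x3 intrinsics, pixels), "D" ([k1, k2, p1, p2, k3] as OpenCV has them; the pictures are not rectified), "world_to_cam" (4x4, takes a point from world to camera coordinates). Camera axes: x right, y down, z forward; pixel columns grow to the right and rows downward; lengths in m; the calibration is good to about 2 mm. A picture is of the moment at which its call begins.
A pose or a line that the arm cannot do raises env.MotionError and nothing moves.
- env.sign_off(): hands the job in, once; it reports no verdict.
Readings, each from a call of its own:
- env.read_time_s(): time.
- env.read_q(): joint angles.
- env.read_joint_velocities(): joint speeds.
- env.read_joint_efforts(): joint torques, N m.
- env.read_tcp_pos(): TCP position.
- env.read_tool_rot(): TCP orientation.
- env.read_contact_force(): force on the tool from outside, world axes, zero at the start.
- env.read_moment(): the same for the moment, N m.
- env.read_width(): finger opening in m.
Only numpy, scipy, OpenCV 4.12 (cv2) and the standard library are available. Lean on these libraries where they do the work, as an engineer would, in place of code of your own. Each camera call takes 0.05 s, during which the arm holds its last target.

## Working session

There is one attempt and no reset: what is moved stays moved. The work goes in short steps, each a Python script; the robot and the scene stay as the last script left them, time stands still between calls to the robot, and variables do not carry over. Pictures are saved under pics/ and viewed, and the job is handed in when it is done.

```bash
mkdir -p pics; ls; python3 - <<'E'
from station import env
import cv2,pickle
for n in("side","top","wrist"):
    f=env.grab_frame(n); pickle.dump(f,open(f"{n}0.pkl","wb"))
    cv2.imwrite(f"pics/{n}0.png",f["img"][:,:,::-1])
print(env.read_time_s(),env.read_tool_rot(),env.read_contact_force(),env.read_width())
E
```

```text
pics
0.15 [ 0.58818517 -0.39188809  0.5892915   0.39140448] [-0.38742156  0.45738306 -0.0593606 ] 0.08581631119912461
```

View pics/top0.png

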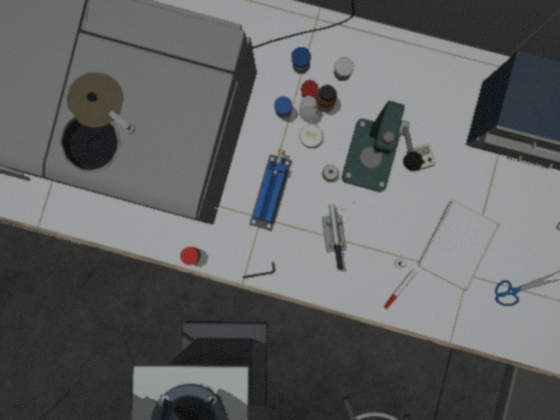

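View pics/side0.png

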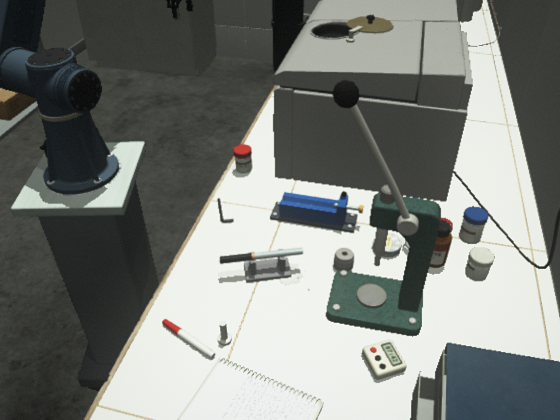

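View pics/wrist0.png

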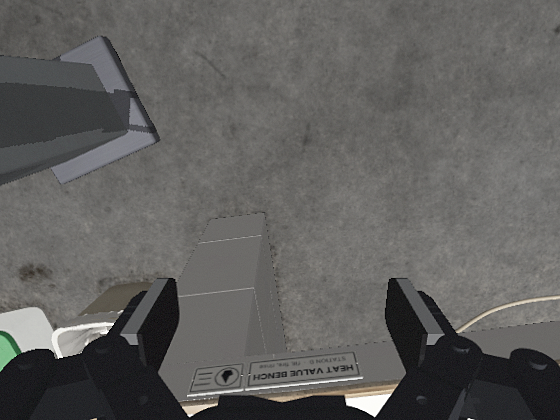

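```bash
cat > h.py <<'E'
import cv2,pickle,numpy as np
def ray(f,px):
    px=np.array(px,float).reshape(-1,1,2)
    n=cv2.undistortPoints(px,f["mtx"],np.array(f["D"])).reshape(-1,2)
    M=np.linalg.inv(f["world_to_cam"]); d=np.c_[n,np.ones(len(n))]@M[:3,:3].T
    return M[:3,3],d
def atz(f,px,z):
    o,d=ray(f,px); return o+d*((np.asarray(z)-o[2])/d[:,2])[:,None]
def dep(f,px):
    o,d=ray(f,px); return np.array([o+dd*f["depth"][int(round(p[1])),int(round(p[0]))] for dd,p in zip(d,np.atleast_2d(px))])
def proj(f,P):
    W=f["world_to_cam"]; return cv2.projectPoints(np.array(P,float).reshape(-1,3),cv2.Rodrigues(W[:3,:3])[0],W[:3,3],f["mtx"],np.array(f["D"]))[0].reshape(-1,2)
def crop(f,x0,y0,x1,y1,s,name):
    im=cv2.resize(f["img"][y0:y1,x0:x1,::-1],None,fx=s,fy=s,interpolation=cv2.INTER_CUBIC)
    cv2.imwrite("pics/"+name,im)
E
python3 - <<'E'
from h import *
t=pickle.load(open("top0.pkl","rb"));s=pickle.load(open("side0.pkl","rb"))
crop(t,235,140,365,280,5,"topc.png"); crop(s,205,180,365,290,5,"sidec.png")
px=[(270,190),(335,237),(190,400),(331,172),(190,256)]
print(dep(t,px)); print(ray(t,px)[0],ray(s,px)[0],t["mtx"],t["D"])
E
```

```text
[[ 0.64011061 -0.21531975  0.04097928]
 [ 0.51102999 -0.39415692  0.06082777]
 [ 0.06951942 -0.00680349  0.03969116]
 [ 0.69684016 -0.38661726  0.00747773]
 [ 0.4557857  -0.00273271  0.06966415]]
[ 0.47012382 -0.2726238   1.51005224] [ 0.54117283 -1.19335247  0.82471798] [[532.76184179   0.         283.79460956]
 [  0.         532.76184179 215.10191538]
 [  0.           0.           1.        ]] [0.03974211 0.         0.         0.         0.        ]
```

View pics/topc.png

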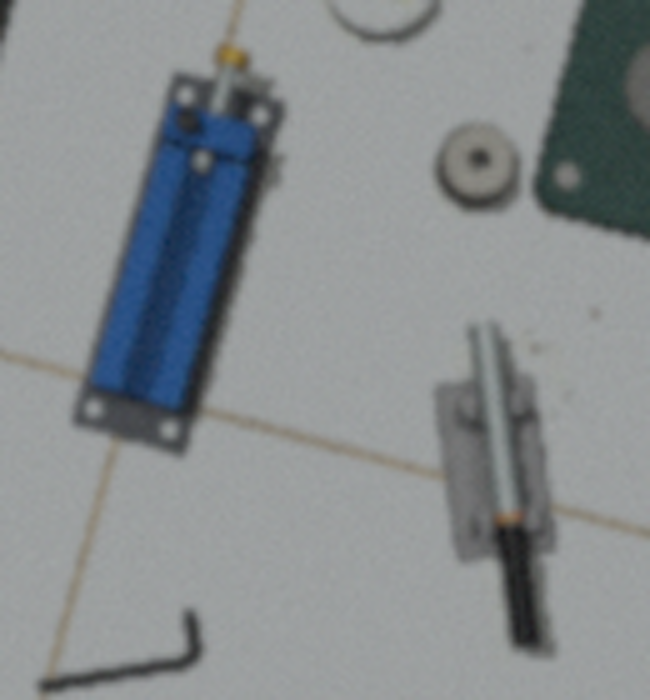

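View pics/sidec.png

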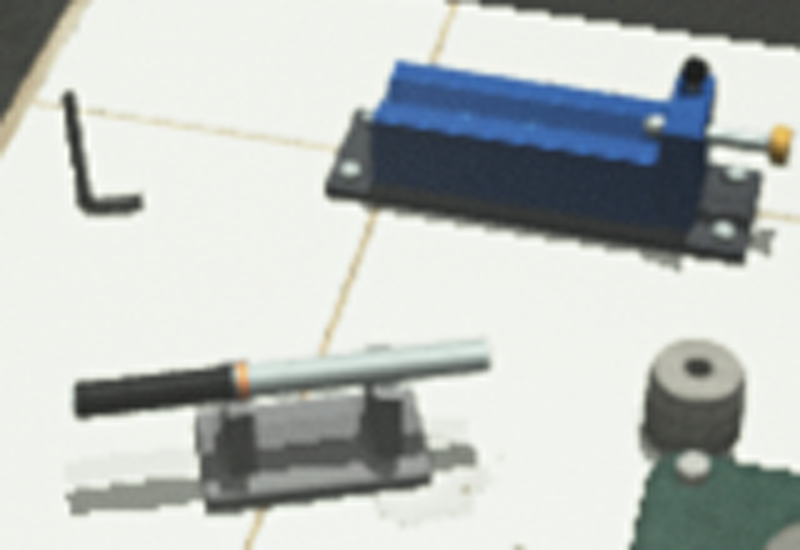

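```bash
python3 - <<'E'
from h import *
from scipy.spatial.transform import Rotation as R
t=pickle.load(open("top0.pkl","rb"));s=pickle.load(open("side0.pkl","rb"))
def T(x,y): return ((x+.5)/5-.5+235,(y+.5)/5-.5+140)
def S(x,y): return ((x+.5)/5-.5+205,(y+.5)/5-.5+180)
p=atz(t,[T(484,325),T(526,645)],.05); print("pin top",p,np.linalg.norm(p[0]-p[1]))
p=atz(s,[S(488,354),S(80,399)],.05); print("pin side",p,np.linalg.norm(p[0]-p[1]))
# foot plate corners z=.008: 
p=atz(t,[T(78,424),T(184,452),T(284,103),T(176,74)],.008); print("foot",p,p.mean(0))
a=(p[2]+p[3]-p[0]-p[1]);print(np.degrees(np.arctan2(a[1],a[0])),np.linalg.norm(a)/2)
p=atz(s,[S(397,62),S(375,123),S(657,163)],.0477); print("block side: far open, near open, near post",p)
p=atz(t,[T(92,385),T(186,411)],.0477); print("block top open",p)
p=atz(t,[T(202,162)],.05); print("tip",p)
from station import env
print(env.read_q()); print(R.from_quat(env.read_tool_rot(),scalar_first=True).as_matrix())
w=pickle.load(open("wrist0.pkl","rb"))
print(np.linalg.inv(w["world_to_cam"]),w["mtx"])
E
```

```text
pin top [[ 0.60019728 -0.38488575  0.05      ]
 [ 0.42548716 -0.40836774  0.05      ]] 0.1762811040828574
pin side [[ 0.60058692 -0.38590841  0.05      ]
 [ 0.42574561 -0.40916139  0.05      ]] 0.17638079615158106
foot [[ 0.54573627 -0.1592533   0.008     ]
 [ 0.53048542 -0.21933008  0.008     ]
 [ 0.72967356 -0.27392823  0.008     ]
 [ 0.74583235 -0.21226989  0.008     ]] [ 0.6379319  -0.21619538  0.008     ]
-15.083892133401008 0.20676606620112956
block side: far open, near open, near post [[ 0.56658718 -0.17357267  0.0477    ]
 [ 0.55476049 -0.22174875  0.0477    ]
 [ 0.68753802 -0.25550943  0.0477    ]]
block top open [[ 0.56530211 -0.1696492   0.0477    ]
 [ 0.55145591 -0.22157415  0.0477    ]]
tip [[ 0.68917261 -0.22889989  0.05      ]]
[ 9.95498768e-01  5.28274627e-01  1.43361034e+00 -6.67155278e-06
  1.18141522e+00 -1.78513078e-01]
[[-9.23863404e-04 -9.22309256e-01  3.86451528e-01]
 [-1.43603007e-03  3.86452518e-01  9.22308186e-01]
 [-9.99998542e-01  2.97130765e-04 -1.68149317e-03]]
[[ 0.38527233  0.87452542  0.29456835  0.165695  ]
 [ 0.92279974 -0.3642774  -0.12546957  0.60754461]
 [-0.00242173  0.32016755 -0.94735784  0.37376907]
 [ 0.          0.          0.          1.        ]] [[365.09008366   0.         281.70208035]
 [  0.         365.09008366 207.58093856]
 [  0.           0.           1.        ]]
```

```bash
cat >> h.py <<'E'
from scipy.spatial.transform import Rotation as R
def quat(ang):  # tool y horizontal at angle ang(rad), tool down
    y=np.array([np.cos(ang),np.sin(ang),0]);x=np.array([0,0,-1.]);z=np.cross(x,y)
    return R.from_matrix(np.c_[x,y,z]).as_quat(scalar_first=True)
E
python3 - <<'E'
from h import *
from station import env
for n,(p,a) in dict(pin=((.45,-.405,.05),7.6),gau=((.51,-.18,.05),-14.8),gaulook=((.60,-.206,.15),-14.8)).items():
    for o in(0,180):
        print(n,o,env.inverse_kinematics(np.array(p),quat(np.radians(a+o))))
E
```

```text
pin 0 [-9.17204065e-01  7.48450558e-01  1.61131632e+00 -4.44089210e-16
  7.81825777e-01  5.20947238e-01]
pin 180 [-9.17204065e-01  7.48450558e-01  1.61131632e+00 -4.44089210e-16
  7.81825777e-01 -2.62064542e+00]
gau 0 [-5.46000588e-01  6.96466188e-01  1.77960843e+00 -4.44089210e-16
  6.65518038e-01  1.28310447e+00]
gau 180 [-5.46000588e-01  6.96466188e-01  1.77960843e+00 -4.44089210e-16
  6.65518038e-01 -1.85848819e+00]
gaulook 0 [-5.06603183e-01  6.35318396e-01  1.48097368e+00 -4.44089210e-16
  1.02530058e+00  1.32250187e+00]
gaulook 180 [-5.06603183e-01  6.35318396e-01  1.48097368e+00 -4.44089210e-16
  1.02530058e+00 -1.81909078e+00]
```

```bash
python3 - <<'E'
from h import *
t=pickle.load(open("top0.pkl","rb"))
print(dep(t,[(5,165),(100,180),(195,205),(205,215),(230,120),(215,180),(130,150),(190,256),(5,195)]))
from station import env
print(env.inverse_kinematics(np.array([.38,0,.3]),quat(0.)))
print(env.inverse_kinematics(np.array([.24,.35,.3]),quat(0.5)))
E
```

```text
[[ 6.60316950e-01  3.75208700e-01  3.07869304e-01]
 [ 6.27495150e-01  1.57981615e-01  3.14853093e-01]
 [ 5.72014897e-01 -5.91971019e-02  3.25081213e-01]
 [ 5.59166647e-01 -5.96574301e-02  1.86261814e-01]
 [ 7.93481721e-01 -1.21011040e-01  2.11343198e-01]
 [ 6.46686199e-01 -8.35360736e-02  1.90309194e-01]
 [ 6.93426450e-01  8.72925626e-02  3.31625558e-01]
 [ 4.55785701e-01 -2.73270799e-03  6.96641530e-02]
 [ 6.23244495e-01  5.37266489e-01  2.72259196e-04]]
[-2.96427369e-01  8.80696087e-02  1.90053648e+00 -4.44089210e-16
  1.15298656e+00  1.27436896e+00]
[ 7.05087704e-01  1.59812709e-01  1.81218211e+00 -4.44089210e-16
  1.16959784e+00  1.77588403e+00]
```

```bash
python3 - <<'E'
from h import *
from station import env
env.goto_joints([0.996,0.088,1.90,0,1.1536,-.178])
env.goto_joints([-0.7,0.088,1.90,0,1.1536,-.178])
print(env.read_time_s(),env.read_tcp_pos())
try:
    env.goto(np.array([.625,-.213,.2]),quat(np.radians(-14.8)))
except Exception as e: print(e)
env.wait(.2)
f=env.grab_frame("wrist"); pickle.dump(f,open("wg.pkl","wb")); cv2.imwrite("pics/wg.png",f["img"][:,:,::-1])
print(env.read_time_s(),env.read_contact_force())
E
```

```text
3.2167 [ 0.34969915 -0.14872489  0.30008145]
4.8167 [ 0.32299471 -0.90347054  1.01306333]
```

View pics/wg.png

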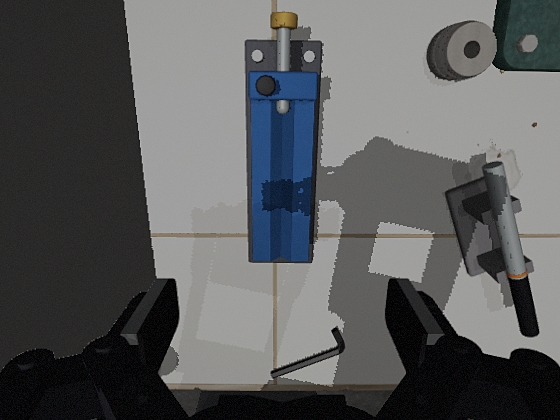

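```bash
python3 - <<'E'
from h import *
f=pickle.load(open("wg.pkl","rb"))
crop(f,235,0,335,120,5,"g1.png");crop(f,235,180,335,280,6,"g2.png");crop(f,440,140,560,350,2.8,"p1.png")
a=cv2.imread("pics/g1.png");b=cv2.imread("pics/p1.png");print(a.shape,b.shape)
E
```

```text
(600, 500, 3) (588, 336, 3)
```

View pics/g1.png

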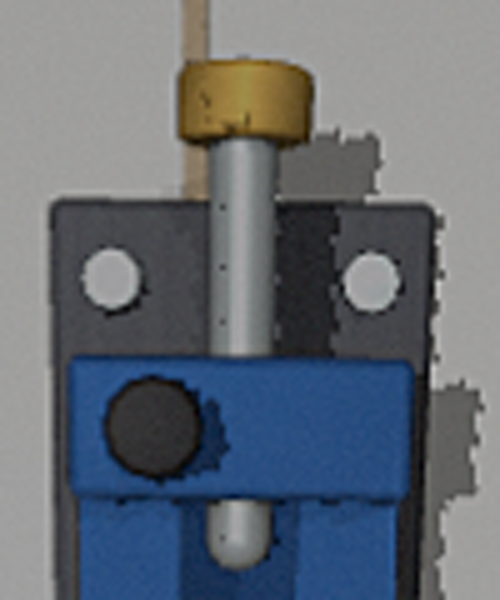

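View pics/g2.png

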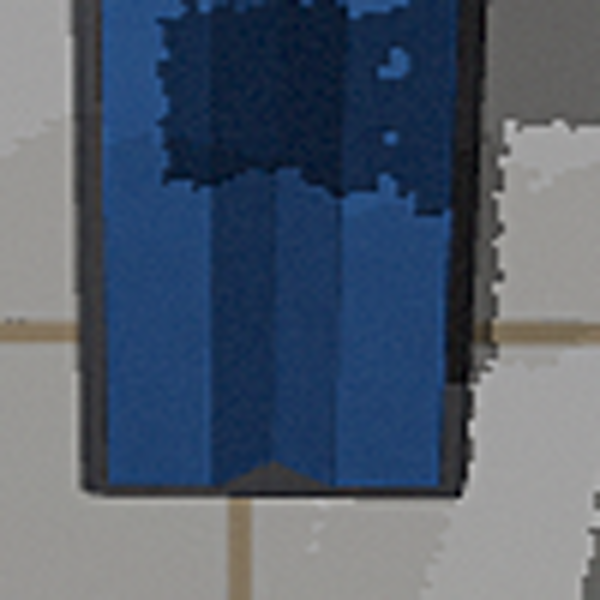

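View pics/p1.png

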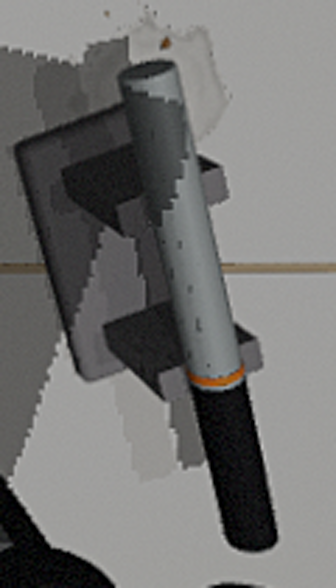

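```bash
python3 - <<'E'
from h import *
f=pickle.load(open("wg.pkl","rb"))
def C(x,y,x0,y0,s): return ((x+.5)/s-.5+x0,(y+.5)/s-.5+y0)
A=lambda x,y:C(x,y,235,0,5); B=lambda x,y:C(x,y,235,180,6); P=lambda x,y:C(x,y,440,140,2.8)
m=atz(f,[B(274,487)],.0477)[0]; e=atz(f,[A(240,590)],.0477)[0]
print("mouth",m,"groove near post",e,np.degrees(np.arctan2(*(e-m)[1::-1])))
q=atz(f,[B(105,487),B(443,487)],.0477);print("block corners",q,q.mean(0),np.linalg.norm(q[0]-q[1]))
t=atz(f,[A(240,572),A(240,540),A(243,150)],.05);print("tip,ball,screw",t,np.degrees(np.arctan2(*(t[2]-t[1])[1::-1])))
u=(e-m)/np.linalg.norm(e-m);print("tip along from mouth",(t[0]-m)@u, (t[1]-m)@u)
pf=atz(f,[A(80,500),A(405,500)],.068);print("postface top",pf,(pf-m)@u)
# pin silhouette: edges -> axis
p=atz(f,[P(150,70),P(252,541)],[.050,.050]);d=p[0]-p[1];print("pin",p,np.linalg.norm(d),np.degrees(np.arctan2(d[1],d[0])),p.mean(0))
r=atz(f,[P(215,380)],.058);print("ring top",r)
E
```

```text
mouth [ 0.55952888 -0.19527007  0.0477    ] groove near post [ 0.68072744 -0.22922207  0.0477    ] -15.649436292390401
block corners [[ 0.56598787 -0.17070095  0.0477    ]
 [ 0.55305128 -0.21983638  0.0477    ]] [ 0.55951957 -0.19526867  0.0477    ] 0.05080989930490056
tip,ball,screw [[ 0.68358372 -0.22996321  0.05      ]
 [ 0.68829359 -0.23119764  0.05      ]
 [ 0.74208284 -0.24575241  0.05      ]] -15.14100927079876
tip along from mouth 0.1288146551608075 0.13368291885600403
postface top [[ 0.70070162 -0.21031216  0.068     ]
 [ 0.68867273 -0.25607494  0.068     ]] [0.13999711 0.14075867]
pin [[ 0.60055279 -0.38825223  0.05      ]
 [ 0.42138283 -0.41201164  0.05      ]] 0.18073844209472548 7.553821104490599 [ 0.51096781 -0.40013194  0.05      ]
ring top [[ 0.49595436 -0.39736972  0.058     ]]
```

```bash
python3 - <<'E'
from h import *
from station import env
env.goto(np.array([.4505,-.4062,.11]),quat(np.radians(7.6)))
env.wait(.2)
f=env.grab_frame("wrist"); pickle.dump(f,open("wp.pkl","wb")); cv2.imwrite("pics/wp.png",f["img"][:,:,::-1])
print(env.read_time_s(),env.read_contact_force(),env.read_tcp_pos())
c=np.array([.512,-.398,.05]);u=np.array([np.cos(.1326),np.sin(.1326),0])
print(proj(f,[c+.09*u,c-.09*u]))
E
```

```text
6.1333 [-0.00334805  0.04453853 -0.44572797] [ 0.45153213 -0.4055492   0.11043067]
[[282.06962577 -63.91512449]
 [281.07955742 272.72333807]]
```

View pics/wp.png

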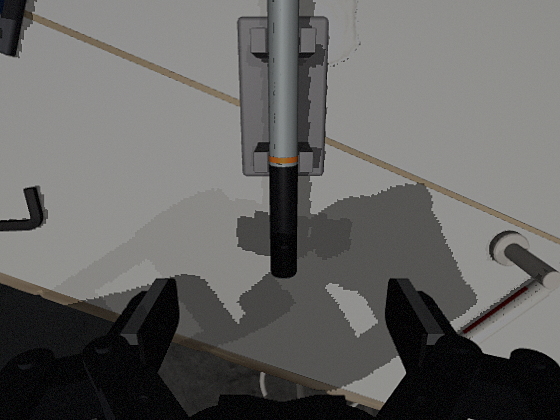

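```bash
python3 - <<'E'
from h import *
from station import env
env.move_linear(np.array([.4505,-.4064,.031]),feed=.08)
print(env.read_tcp_pos(),env.read_contact_force())
env.grasp(40)
env.wait(.2)
print(env.read_width(),env.read_contact_force(),env.read_tcp_pos())
env.move_linear(np.array([.4505,-.4064,.10]),feed=.08)
env.wait(.3)
f=env.grab_frame("wrist"); pickle.dump(f,open("wl.pkl","wb")); cv2.imwrite("pics/wl.png",f["img"][:,:,::-1])
s=env.grab_frame("side"); pickle.dump(s,open("sl.pkl","wb")); crop(s,180,160,380,310,4,"sl.png")
print(env.read_time_s(),env.read_contact_force(),env.read_tcp_pos(),env.read_moment())
E
```

```text
[ 0.45077274 -0.40678745  0.03149452] [-0.90619971  0.19603329 -0.86253902]
0.014591977764870133 [ 0.23929168 -0.13752444  1.81657454] [ 0.45050669 -0.40648412  0.03108938]
9.525 [ 0.93813526 -0.11187175 -1.22498137] [ 0.45041471 -0.40633391  0.09971654] [-0.00461989  0.08727524 -0.00285355]
```

View pics/wl.png

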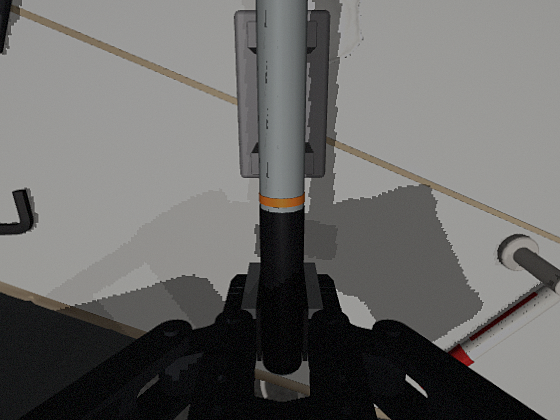

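View pics/sl.png

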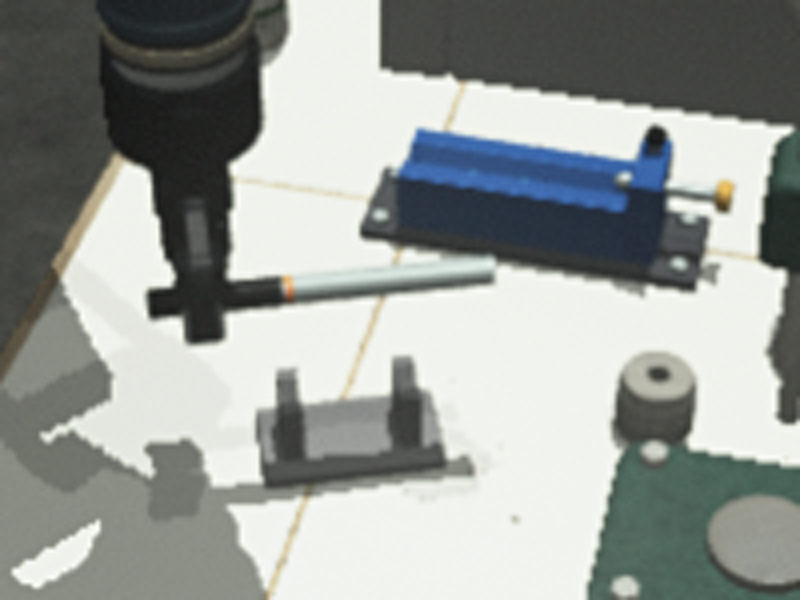

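```bash
python3 - <<'E'
from h import *
s=pickle.load(open("sl.pkl","rb"))
u=np.array([np.cos(.1326),np.sin(.1326),0]);n=np.array([-u[1],u[0],0]);g=np.array([.4505,-.4064,.119])
for p in [(492,270),(151,302)]:
    o,d=ray(s,[((p[0]+.5)/4-.5+180,(p[1]+.5)/4-.5+160)]);d=d[0]
    X=o+d*((g-o)@n)/(d@n);print(X,(X-g)@u)
f=pickle.load(open("wl.pkl","rb"))
# wrist: widths vs distance
for z in (.11,.119,.125): print(atz(f,[(281.5,205)],z),atz(f,[(282.5,373)],z))
# predicted ball tip and mouth in side
print(proj(s,[[.68358,-.22996,.05],[.55953,-.19527,.0477]])*4-np.array([720,640]))
E
```

```text
[ 0.59995329 -0.38646552  0.11741924] 0.15077688703884864
[ 0.42481881 -0.40982543  0.12013492] -0.02590862594470986
[[ 0.48901814 -0.40163224  0.11      ]] [[ 0.40898185 -0.41286062  0.11      ]]
[[ 0.4919665  -0.40124174  0.119     ]] [[ 0.41735427 -0.41170917  0.119     ]]
[[ 0.49393207 -0.4009814   0.125     ]] [[ 0.42293588 -0.41094153  0.125     ]]
[[613.28726845 178.85906232]
 [405.37600208 149.6648912 ]]
```

```bash
python3 - <<'E'
from h import *
from station import env
a=np.radians(-15.2);u=np.array([np.cos(a),np.sin(a),0])
T=np.array([.5593,-.1953,0])-.040*u; T[2]=.085
env.goto(T+[0,0,.04],quat(a)); env.wait(.2)
env.move_linear(T,feed=.08); env.wait(.3)
for n in("wrist","side","top"):
    f=env.grab_frame(n); pickle.dump(f,open(f"{n}h.pkl","wb"))
    if n=="wrist": cv2.imwrite("pics/wh.png",f["img"][:,:,::-1])
    if n=="side": crop(f,200,160,360,260,5,"sh.png")
    if n=="top": crop(f,235,130,315,240,5,"th.png")
print(T,env.read_time_s(),env.read_contact_force(),env.read_tcp_pos())
E
```

```text
[ 0.52069934 -0.18481243  0.085     ] 11.7583 [-0.18235288 -0.43357165 -1.16429518] [ 0.52078723 -0.18484993  0.08527545]
```

View pics/wh.png

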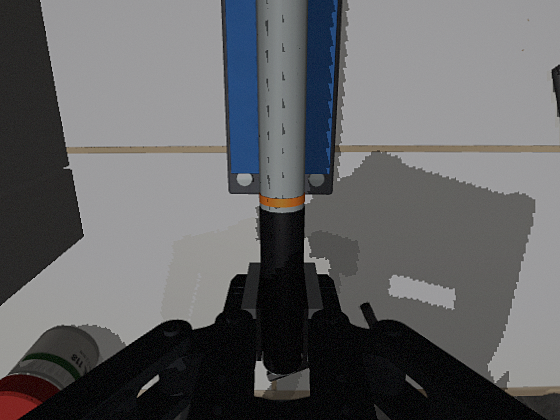

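View pics/sh.png

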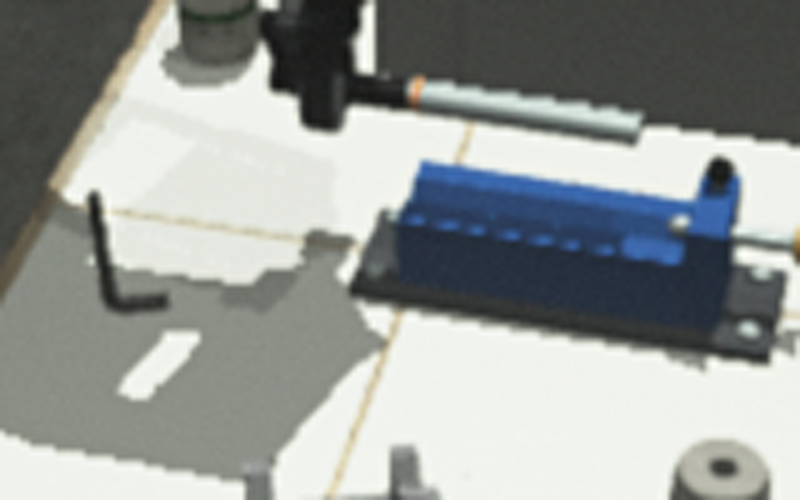

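View pics/th.png

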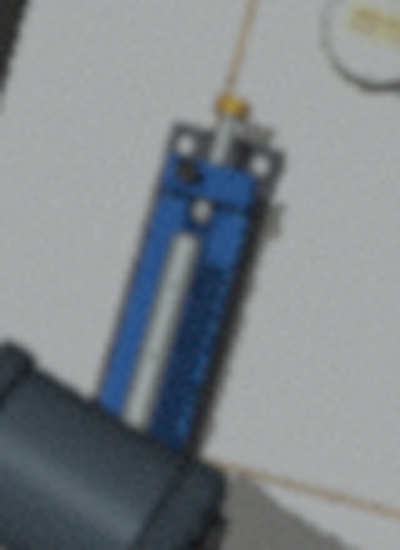

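```bash
python3 - <<'E'
from h import *
f=pickle.load(open("wristh.pkl","rb"))
crop(f,205,0,355,120,5,"wh1.png");crop(f,205,100,355,220,5,"wh2.png")
E
```

```text
(no output)
```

View pics/wh1.png

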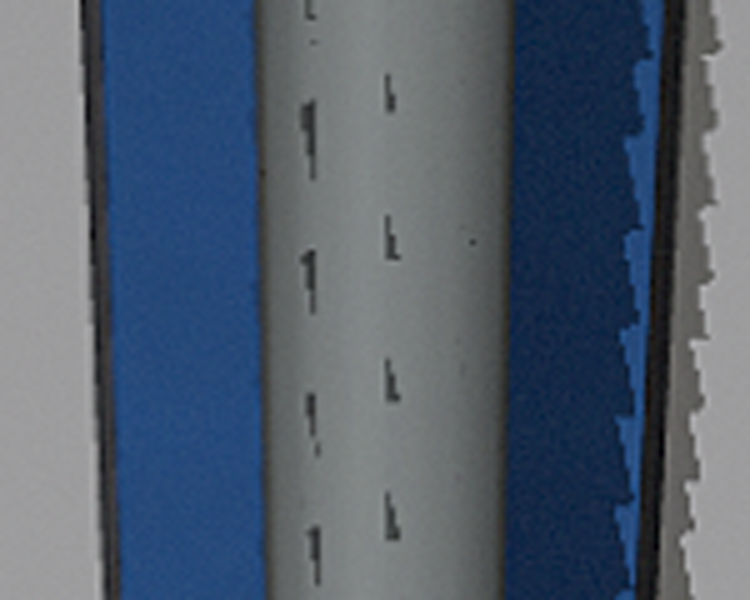

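View pics/wh2.png

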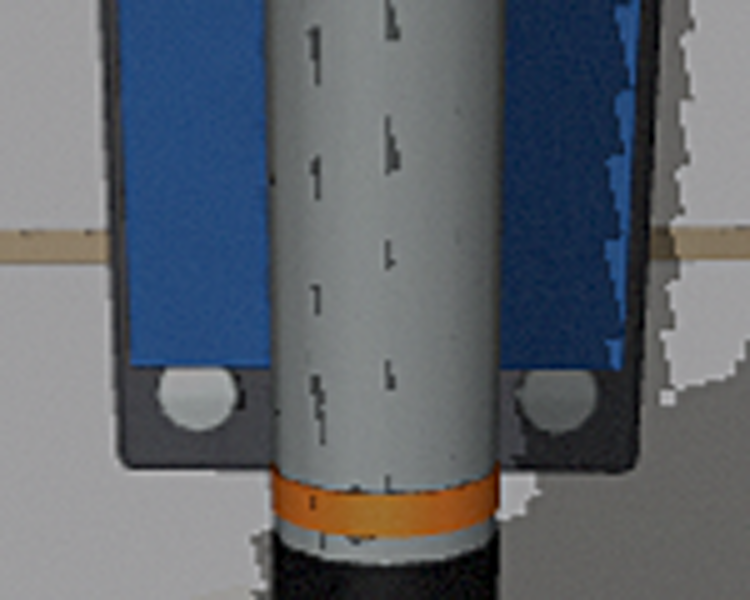

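```bash
python3 - <<'E'
from h import *
f=pickle.load(open("wristh.pkl","rb"))
C=lambda x,y,y0:((x+.5)/5-.5+205,(y+.5)/5-.5+y0)
a=np.radians(-15.2);u=np.array([np.cos(a),np.sin(a),0]);n=np.array([-u[1],u[0],0])
tcp=np.array([.52079,-.18485,0])
L=lambda X:((X-tcp)@u*1e3,(X-tcp)@n*1e3)
for z in(.0477,):
  for p in [C(102,0,0),C(665,0,0),C(383.5,0,0),C(131,366,100),C(625,366,100),C(378,366,100)]: print("blk",L(atz(f,[p],z)[0]))
for p in [C(386.5,0,0),C(386.5,580,0),C(385,366,100),C(385,500,100)]: print("pin",L(atz(f,[p],.103)[0]))
E
```

```text
blk (np.float64(119.26040595083856), np.float64(24.732279699177123))
blk (np.float64(119.33565175319657), np.float64(-25.178844090720453))
blk (np.float64(119.23800716094583), np.float64(-0.22093589373588282))
blk (np.float64(40.63086921290208), np.float64(25.334465281659657))
blk (np.float64(40.68955402506351), np.float64(-24.828321926273375))
blk (np.float64(40.65045618824657), np.float64(0.25464671760830504))
pin (np.float64(108.1754097871066), np.float64(-0.430851988634514))
pin (np.float64(73.23848813774991), np.float64(-0.4846768243467087))
pin (np.float64(53.5754103021159), np.float64(-0.40935797730791557))
pin (np.float64(43.67809205716244), np.float64(-0.4221542182814072))
```

```bash
python3 - <<'E'
from h import *
from station import env
a0=np.radians(-15.2);n=np.array([-np.sin(a0),np.cos(a0),0])
a=np.radians(-15.53);q=quat(a)
T=np.array([.5207,-.1848,0])+.0009*n
P=lambda z:np.array([T[0],T[1],z])
env.move_linear(P(.07),feed=.05,rotation=q)
env.move_linear(P(.038),feed=.06); env.wait(.2)
fs=np.array([env.read_contact_force() for _ in range(5)]);b=fs.mean(0);print(b,fs.std(0),env.read_moment(),env.read_tcp_pos())
z=.038
while z>.0295:
    z-=.0007
    env.move_linear(P(z),feed=.02); env.wait(.03)
    d=env.read_contact_force()-b
    print(round(z,4),d.round(2),env.read_tcp_pos()[2].round(4),np.round(env.read_moment()[:2],3))
    if np.linalg.norm(d)>3: break
s=env.grab_frame("side"); pickle.dump(s,open("s2.pkl","wb")); crop(s,200,160,360,260,5,"s2.png")
print(env.read_time_s())
E
```

```text
[ 0.37483715 -0.59431262 -0.18736993] [0. 0. 0.] [ 0.04453531  0.06720523 -0.02282495] [ 0.5212124  -0.18410633  0.03835968]
0.0373 [ 0.12  0.67 -0.97] 0.0374 [-0.005 -0.004]
0.0366 [-0.47  0.75 -1.56] 0.0366 [0.02  0.093]
0.0359 [-0.61  1.39 -0.72] 0.0358 [0.055 0.044]
0.0352 [-0.73  0.01 -0.77] 0.0352 [0.035 0.051]
0.0345 [-0.82  0.47 -0.95] 0.0344 [-0.009 -0.013]
0.0338 [-0.9   0.83 -1.01] 0.0338 [0.042 0.003]
0.0331 [-0.82  0.48 -1.5 ] 0.0331 [0.058 0.058]
0.0324 [-0.37  0.19 -0.18] 0.0324 [-0.019  0.055]
0.0317 [-0.06  1.25 -1.04] 0.0317 [-0.065  0.03 ]
0.031 [-1.11  1.36  1.41] 0.0312 [ 0.032 -0.076]
0.0303 [-1.13  2.04  2.27] 0.0305 [ 0.144 -0.014]
16.2583
```

View pics/s2.png

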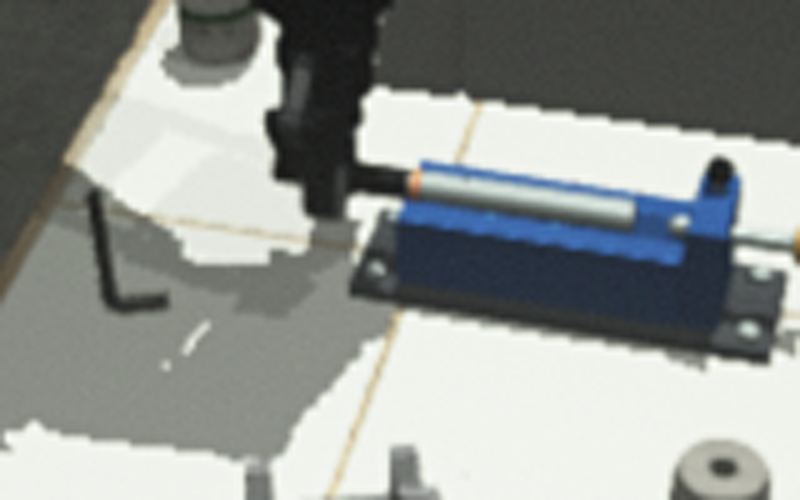

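```bash
python3 - <<'E'
from h import *
from station import env
env.open_gripper(); env.wait(.2)
p=env.read_tcp_pos(); print(env.read_width(),env.read_contact_force())
env.move_linear(np.array([.52094,-.18393,.11]),feed=.08); env.wait(.2)
for n in("wrist","side"):
    f=env.grab_frame(n); pickle.dump(f,open(f"{n}3.pkl","wb"))
    if n=="wrist": cv2.imwrite("pics/w3.png",f["img"][:,:,::-1])
    else: crop(f,200,160,360,260,5,"s3.png")
print(p,env.read_time_s())
E
```

```text
0.085643210478249 [-0.70529722 -0.26900404 -0.28140158]
[ 0.52094656 -0.18393233  0.03032524] 18.5917
```

View pics/w3.png

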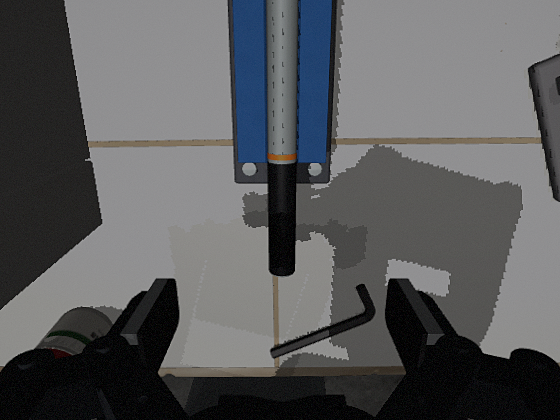

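View pics/s3.png

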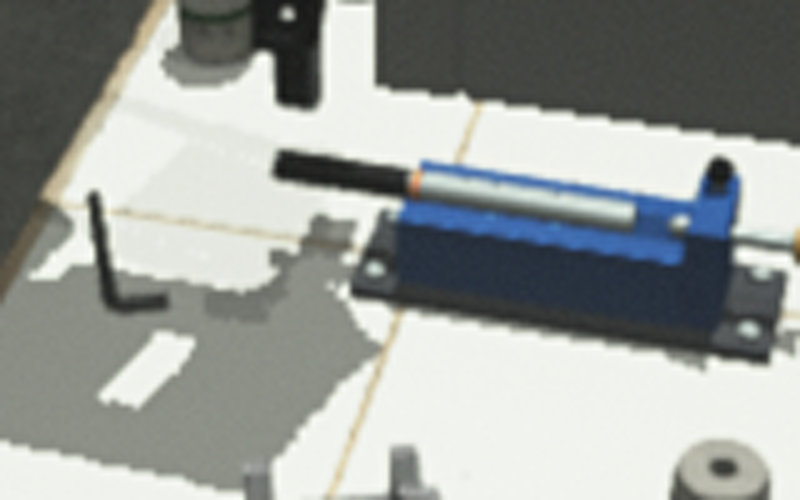

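```bash
cat > push.py <<'E'
from h import *
from station import env
a=np.radians(-15.53);u=np.array([np.cos(a),np.sin(a),0]);q=quat(a)
g=np.array([.52094,-.18393,.034])
P=lambda s:g+s*u
def F(n=8):
    v=[]
    for _ in range(n): v.append(env.read_contact_force()); env.wait(.012)
    return np.array(v)
E
python3 - <<'E'
from push import *
up=P(-.055);up[2]=.11
env.move_linear(up,feed=.15)
env.grasp(20); print(env.read_width())
env.move_linear(P(-.055),feed=.1); env.wait(.3)
v=F(20); b=v.mean(0); print(b,v.std(0),env.read_tcp_pos()-P(-.055)); np.save("b.npy",b)
f=env.grab_frame("wrist"); cv2.imwrite("pics/w4.png",f["img"][:,:,::-1])
s=env.grab_frame("side"); crop(s,200,160,360,260,5,"s4.png")
print(env.read_time_s())
E
```

```text
0.00016593444139358066
[ 0.23323497  0.02115304 -0.05411453] [0.5481047  0.3693147  0.45448714] [ 8.76160199e-05 -3.43956538e-05  1.86670095e-04]
21.35
```

View pics/w4.png

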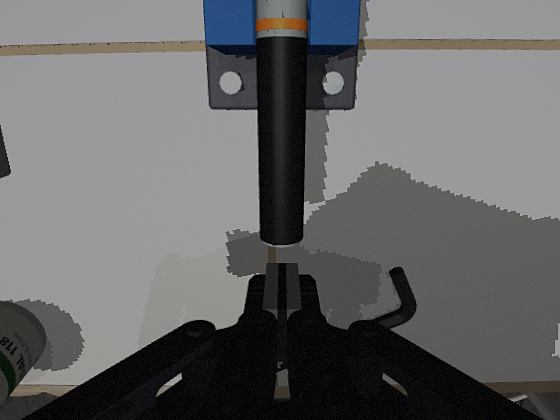

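View pics/s4.png

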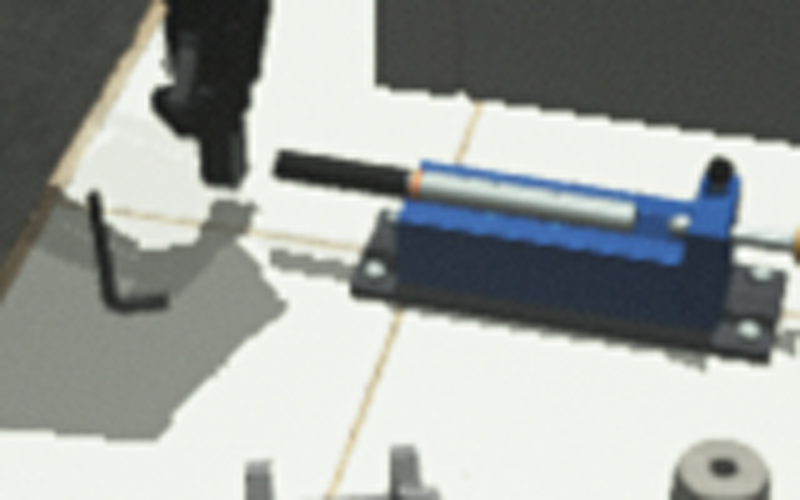

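```bash
python3 - <<'E'
from push import *
b=np.load("b.npy")
env.move_linear(P(-.044),feed=.03); env.wait(.1)
s=-.044; log=[]
while s<-.012:
    s+= .0008 if s<-.0285 else .00015
    env.move_linear(P(s),feed=.01)
    f=-(F(5).mean(0)-b)@u
    log.append((round(s*1e3,2),round(f,2)))
    if f>2.3:
        f=-(F(8).mean(0)-b)@u; log.append(("re",round(f,2)))
        if f>2.3: break
    if env.read_time_s()>42: break
print(log); print(env.read_time_s(),(env.read_tcp_pos()-P(s))*1e3)
np.save("s.npy",s)
s=env.grab_frame("side"); crop(s,200,160,360,260,5,"s5.png")
E
```

```text
[(-43.2, np.float64(0.29)), (-42.4, np.float64(-0.27)), (-41.6, np.float64(0.5)), (-40.8, np.float64(0.26)), (-40.0, np.float64(0.48)), (-39.2, np.float64(-0.13)), (-38.4, np.float64(0.98)), (-37.6, np.float64(0.89)), (-36.8, np.float64(0.5)), (-36.0, np.float64(0.88)), (-35.2, np.float64(0.79)), (-34.4, np.float64(0.86)), (-33.6, np.float64(0.98)), (-32.8, np.float64(1.09)), (-32.0, np.float64(0.91)), (-31.2, np.float64(1.05)), (-30.4, np.float64(1.4)), (-29.6, np.float64(1.01)), (-28.8, np.float64(0.82)), (-28.0, np.float64(0.8)), (-27.85, np.float64(1.28)), (-27.7, np.float64(1.58)), (-27.55, np.float64(1.24)), (-27.4, np.float64(1.41)), (-27.25, np.float64(1.26)), (-27.1, np.float64(0.66)), (-26.95, np.float64(1.26)), (-26.8, np.float64(1.47)), (-26.65, np.float64(1.07)), (-26.5, np.float64(1.06)), (-26.35, np.float64(0.83)), (-26.2, np.float64(1.35)), (-26.05, np.float64(1.53)), (-25.9, np.float64(1.41)), (-25.75, np.float64(1.13)), (-25.6, np.float64(1.13)), (-25.45, np.float64(1.06)), (-25.3, np.float64(1.28)), (-25.15, np.float64(1.05)), (-25.0, np.float64(1.01)), (-24.85, np.float64(1.15)), (-24.7, np.float64(1.28)), (-24.55, np.float64(1.37)), (-24.4, np.float64(0.92)), (-24.25, np.float64(0.84)), (-24.1, np.float64(1.33)), (-23.95, np.float64(1.14)), (-23.8, np.float64(1.29)), (-23.65, np.float64(1.15)), (-23.5, np.float64(1.1)), (-23.35, np.float64(1.36)), (-23.2, np.float64(1.21)), (-23.05, np.float64(1.07)), (-22.9, np.float64(1.26)), (-22.75, np.float64(0.83)), (-22.6, np.float64(1.02)), (-22.45, np.float64(1.82)), (-22.3, np.float64(0.92)), (-22.15, np.float64(1.3)), (-22.0, np.float64(1.68)), (-21.85, np.float64(2.18)), (-21.7, np.float64(2.8)), ('re', np.float64(2.88))]
40.1167 [-0.29218139  0.15305774 -0.04811183]
```

View pics/s5.png

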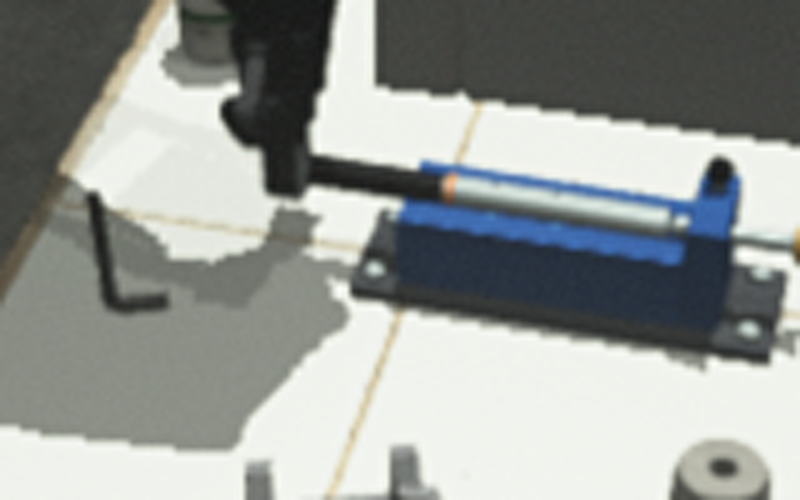

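```bash
python3 - <<'E'
from push import *
b=np.load("b.npy"); s=float(np.load("s.npy")); log=[]
for k in range(6):
    s+=.00013; env.move_linear(P(s),feed=.01)
    f=-(F(6).mean(0)-b)@u; log.append((round(s*1e3,2),round(f,2)))
    if f>4.5: break
t=env.read_time_s()
while env.read_time_s()-t<1.1: log.append(("h",round(-(F(10).mean(0)-b)@u,2)))
print(log,env.read_time_s())
env.move_linear(P(s-.004),feed=.01)
env.move_linear(P(s-.03),feed=.06)
print("after",-(F(8).mean(0)-b)@u)
up=P(s-.03);up[2]=.16
env.move_linear(up,feed=.12)
g2=P(-.0217)+.06*u; g2[2]=.16
for n in("side","top","wrist"):
    f=env.grab_frame(n); pickle.dump(f,open(f"{n}6.pkl","wb"))
    if n=="side": crop(f,260,180,360,260,8,"s6.png")
    if n=="top": crop(f,235,130,315,240,5,"t6.png")
    if n=="wrist": cv2.imwrite("pics/w6.png",f["img"][:,:,::-1])
print(env.read_time_s())
E
```

```text
[(-21.57, np.float64(3.69)), (-21.44, np.float64(4.33)), (-21.31, np.float64(5.42)), ('h', np.float64(5.06)), ('h', np.float64(5.23)), ('h', np.float64(5.41)), ('h', np.float64(5.35)), ('h', np.float64(5.16)), ('h', np.float64(5.47)), ('h', np.float64(5.23)), ('h', np.float64(5.14)), ('h', np.float64(5.29)), ('h', np.float64(5.23)), ('h', np.float64(5.28)), ('h', np.float64(5.3)), ('h', np.float64(5.09)), ('h', np.float64(5.24))] 42.2333
after -0.09020532899645448
44.7833
```

View pics/s6.png

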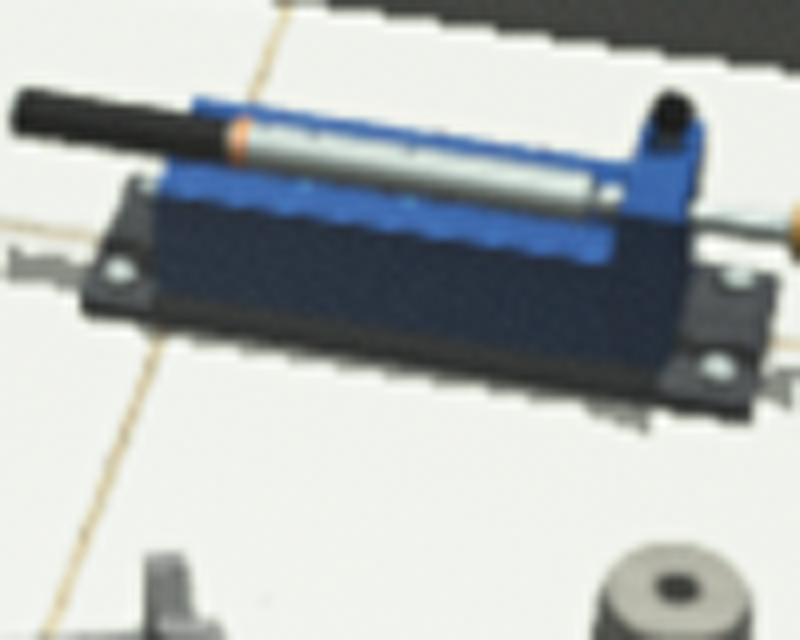

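View pics/t6.png

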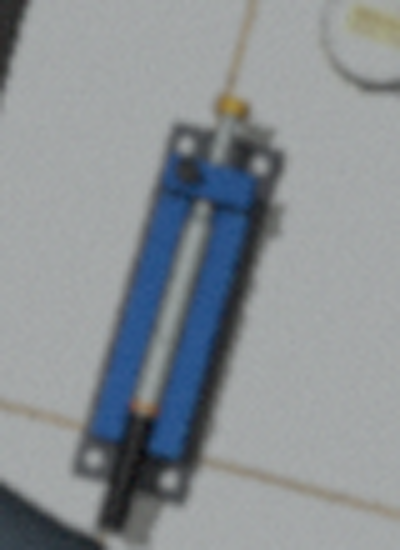

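View pics/w6.png

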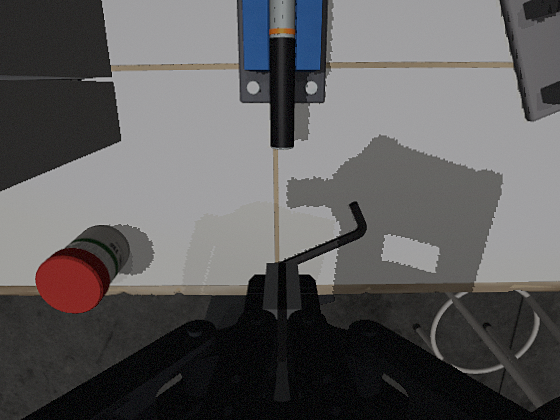

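```bash
python3 - <<'E'
from h import *
from station import env
env.move_linear(np.array([.625,-.213,.2]),feed=.12,rotation=quat(np.radians(-14.8))); env.wait(.3)
f=env.grab_frame("wrist"); pickle.dump(f,open("w7.pkl","wb")); crop(f,235,0,335,120,5,"w7.png")
print(env.read_time_s(),env.read_tcp_pos())
E
```

```text
46.65 [ 0.62485092 -0.21296012  0.20003766]
```

View pics/w7.png

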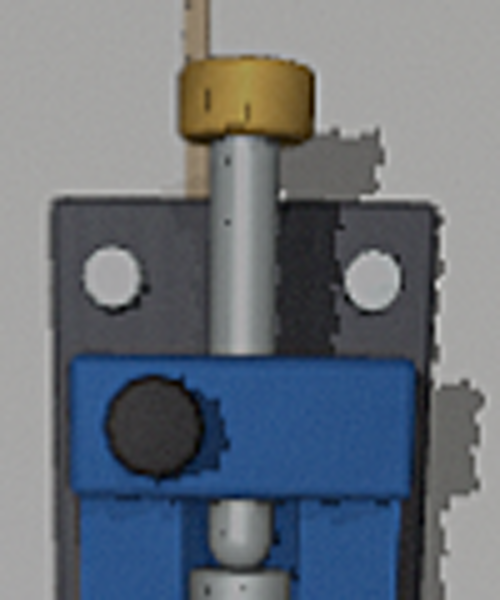

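The close-up shows the nose edge at row 570 of the crop, touching the ball tip. The screw's gold head is at rows 58 to 142, as it was at the start to within a pixel.

```bash
python3 - <<'E'
from station import env
print(env.read_contact_force()); env.sign_off()
E
```

```text
[-0.00417561  0.1244227   0.24176803]
the job is handed in; nothing more can be done
```

The pin is lying in the V-groove with its nose touching the stop screw, and the job was handed in at about 47 s of the 70 s allowed.

- **Laying:** I gripped the pin by its tail, laid it in the groove about 16 mm short of the screw and let go.
- **Sliding:** I pushed it along by its tail end with the fingers closed, not gripped. It dragged with a steady 1.1 N or so until the force rose at the stop.
- **Pressing:** I held a push of about 5.2 N at the wrist for just over 1 s. Less the drag, that is about 4.1 N on the screw, and the force stayed level, with no sign of slipping. Then I backed the fingers off.

**Last checks:**
- The wrist close-up shows the nose against the ball tip. The screw's head is where it was at the start, to within a pixel in the crop (about 0.1–0.2 mm).
- The side and top views also show the pin seated in the groove.
- After release the wrist force read about zero, with the arm clear above the work.
- I never moved near the jar, die, punch or hex key at their height, though I did not compare their positions before and after.
- No check failed. The camera estimates of where things lay differed by 1 to 3 mm.

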